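# Find the full soap tin by weight

## Task

One of the three identical steel soap tins on the worktop is still full and the other two are nearly used up, which you can only tell by hefting them. Stand the two light tins upright inside the low wooden tray and let go of them, then pick up the heavy one and finish while holding it up in the gripper, still and upright, with its underside a good 15 cm above the worktop. Keep the tins from falling over and leave the mug, tape, matchbox and tea light where they are.

Things in the scene. Friction and masses are not known exactly. Their poses are not given: they have to be found in the camera images.
- tin_a: one of three look-alike closed bare steel tins, upright cylinder 62 mm in diameter, 95 mm tall, flat lid; origin at the centre of its underside, z up its axis. A loose solid soap block is hidden inside (it may rattle). In each episode one tin, any of the three, is full and weighs 0.44 to 0.51 kg; the other two weigh 0.20 to 0.25 kg. Only the weight tells
- tin_b: one of three look-alike closed bare steel tins, upright cylinder 62 mm in diameter, 95 mm tall, flat lid; origin at the centre of its underside, z up its axis. A loose solid soap block is hidden inside (it may rattle). In each episode one tin, any of the three, is full and weighs 0.44 to 0.51 kg; the other two weigh 0.20 to 0.25 kg. Only the weight tells
- tin_c: one of three look-alike closed bare steel tins, upright cylinder 62 mm in diameter, 95 mm tall, flat lid; origin at the centre of its underside, z up its axis. A loose solid soap block is hidden inside (it may rattle). In each episode one tin, any of the three, is full and weighs 0.44 to 0.51 kg; the other two weigh 0.20 to 0.25 kg. Only the weight tells
- tray: low open wooden tray fixed to the worktop, 250 mm (its x) by 130 mm (its y), rim 16 mm high, walls and floor 5 mm thick, so the inside is 240 by 120 mm and a tin in it stands with its underside 5 mm above the worktop; room for two tins side by side along its x; origin at the centre of its underside on the worktop
- mug: bystander: white mug with a faint blue pattern, 87 x 121 x 96 mm tall, at the back; origin at the centre of its underside
- tape_roll: bystander: roll of black tape lying flat, 62 mm across, 19 mm high; origin at the centre of its underside
- match_box: bystander: matchbox lying flat, 36 x 60 x 13 mm; origin at the centre of its underside
- tea_light: bystander: tea light, 38 mm across, 15 mm high; origin at the centre of its underside
There are look-alikes about, which are no part of the job. What is shaped like the tin_b but yellow is not meant. What is shaped like the tin_a but orange is not meant.

How it is judged (in metres and radians):
On the way, in this order (a step that is already met when the one before it is completed fails the run):
1. one nearly used-up tin stands in the tray, let go (((x of tin_a in the frame of tray between -0.1 and 0.1 m and y of tin_a in the frame of tray between -0.04 and 0.04 m and height (world z) of tin_a below 0.012 m and angle between tin_a's own z axis and vertical below 0.1 rad and linear speed of tin_a below 0.03 m/s and contact force between tin_a and the fingers below 0.1 N and contact force between tin_a and tray between 1 and 3.4 N) or (x of tin_b in the frame of tray between -0.1 and 0.1 m and y of tin_b in the frame of tray between -0.04 and 0.04 m and height (world z) of tin_b below 0.012 m and angle between tin_b's own z axis and vertical below 0.1 rad and linear speed of tin_b below 0.03 m/s and contact force between tin_b and the fingers below 0.1 N and contact force between tin_b and tray between 1 and 3.4 N) or (x of tin_c in the frame of tray between -0.1 and 0.1 m and y of tin_c in the frame of tray between -0.04 and 0.04 m and height (world z) of tin_c below 0.012 m and angle between tin_c's own z axis and vertical below 0.1 rad and linear speed of tin_c below 0.03 m/s and contact force between tin_c and the fingers below 0.1 N and contact force between tin_c and tray between 1 and 3.4 N))), for 0.2 s.
2. both nearly used-up tins stand in the tray, let go (((x of tin_b in the frame of tray between -0.1 and 0.1 m and y of tin_b in the frame of tray between -0.04 and 0.04 m and height (world z) of each of tin_b, tin_c below 0.012 m and angle between each of tin_b, tin_c's own z axis and vertical below 0.1 rad and linear speed of each of tin_b, tin_c below 0.03 m/s and contact force between each of tin_b, tin_c and the fingers below 0.1 N and contact force between tin_b and tray between 1 and 3.4 N and x of tin_c in the frame of tray between -0.1 and 0.1 m and y of tin_c in the frame of tray between -0.04 and 0.04 m and contact force between tin_c and tray between 1 and 3.4 N) or (x of tin_a in the frame of tray between -0.1 and 0.1 m and y of tin_a in the frame of tray between -0.04 and 0.04 m and height (world z) of each of tin_a, tin_c below 0.012 m and angle between each of tin_a, tin_c's own z axis and vertical below 0.1 rad and linear speed of each of tin_a, tin_c below 0.03 m/s and contact force between each of tin_a, tin_c and the fingers below 0.1 N and contact force between tin_a and tray between 1 and 3.4 N and x of tin_c in the frame of tray between -0.1 and 0.1 m and y of tin_c in the frame of tray between -0.04 and 0.04 m and contact force between tin_c and tray between 1 and 3.4 N) or (x of tin_a in the frame of tray between -0.1 and 0.1 m and y of tin_a in the frame of tray between -0.04 and 0.04 m and height (world z) of each of tin_a, tin_b below 0.012 m and angle between each of tin_a, tin_b's own z axis and vertical below 0.1 rad and linear speed of each of tin_a, tin_b below 0.03 m/s and contact force between each of tin_a, tin_b and the fingers below 0.1 N and contact force between tin_a and tray between 1 and 3.4 N and x of tin_b in the frame of tray between -0.1 and 0.1 m and y of tin_b in the frame of tray between -0.04 and 0.04 m and contact force between tin_b and tray between 1 and 3.4 N))), for 0.2 s.
At the end, for the whole second after the job is handed in: The two light tins stand in the tray at rest (upright within 0.1 rad, on its floor, untouched, each pressing on it with under 3.4 N, which the full tin would exceed); the full tin is held by the fingers, still, within 0.25 rad of upright, its underside more than 0.14 m above the worktop (((height (world z) of tin_a above 0.14 m and angle between tin_a's own z axis and vertical below 0.25 rad and contact force between tin_a and the fingers above 3 N and linear speed of each of tin_a, tin_b, tin_c below 0.03 m/s and x of tin_b in the frame of tray between -0.1 and 0.1 m and y of tin_b in the frame of tray between -0.04 and 0.04 m and height (world z) of each of tin_b, tin_c below 0.012 m and angle between each of tin_b, tin_c's own z axis and vertical below 0.1 rad and contact force between each of tin_b, tin_c and the fingers below 0.1 N and contact force between tin_b and tray between 1 and 3.4 N and x of tin_c in the frame of tray between -0.1 and 0.1 m and y of tin_c in the frame of tray between -0.04 and 0.04 m and contact force between tin_c and tray between 1 and 3.4 N) or (height (world z) of tin_b above 0.14 m and angle between tin_b's own z axis and vertical below 0.25 rad and contact force between tin_b and the fingers above 3 N and linear speed of each of tin_b, tin_a, tin_c below 0.03 m/s and x of tin_a in the frame of tray between -0.1 and 0.1 m and y of tin_a in the frame of tray between -0.04 and 0.04 m and height (world z) of each of tin_a, tin_c below 0.012 m and angle between each of tin_a, tin_c's own z axis and vertical below 0.1 rad and contact force between each of tin_a, tin_c and the fingers below 0.1 N and contact force between tin_a and tray between 1 and 3.4 N and x of tin_c in the frame of tray between -0.1 and 0.1 m and y of tin_c in the frame of tray between -0.04 and 0.04 m and contact force between tin_c and tray between 1 and 3.4 N) or (height (world z) of tin_c above 0.14 m and angle between tin_c's own z axis and vertical below 0.25 rad and contact force between tin_c and the fingers above 3 N and linear speed of each of tin_c, tin_a, tin_b below 0.03 m/s and x of tin_a in the frame of tray between -0.1 and 0.1 m and y of tin_a in the frame of tray between -0.04 and 0.04 m and height (world z) of each of tin_a, tin_b below 0.012 m and angle between each of tin_a, tin_b's own z axis and vertical below 0.1 rad and contact force between each of tin_a, tin_b and the fingers below 0.1 N and contact force between tin_a and tray between 1 and 3.4 N and x of tin_b in the frame of tray between -0.1 and 0.1 m and y of tin_b in the frame of tray between -0.04 and 0.04 m and contact force between tin_b and tray between 1 and 3.4 N))); the arm keeps its last pose, push and grip.
It fails at once if a tin falls over (tilts more than 0.7 rad) (angle between any of tin_a, tin_b, tin_c's own z axis and vertical above 0.7 rad).
It fails at once if a bystander (mug, tape, matchbox, tea light) is moved more than 30 mm (distance of any of mug, tape_roll, match_box, tea_light from where it was at the start of the episode above 0.03 m).
It also fails if it takes over 72 s, if anything falls off the work surface, if the arm or the gripper's body presses on something with over 40 N, if the wrist force passes 120 N, or if a joint passes its speed limit or range.

## Robot

A 6-joint arm with a two-finger parallel gripper is mounted at the origin on a cart in front of the work surface, level with it; the furniture and walls round the work are solid. World frame = base frame: x ahead of the robot, y to its left, z up, the work surface at z = 0. Lengths are in mm, angles in rad, forces in N, time in s.
With the tool pointing down it reaches from about 300 to 775 mm from the base axis. Payload 14.6 kg.
Tool frame: the origin (TCP) lies midway between the tips of the shut fingers; the grasp point (between the pads) lies manip.grasp_offset behind it (manip.grasp_offset is the distance from the TCP to the grasp point, in mm); z points along the fingers, y is the direction in which the jaws open and shut (so a half turn about z gives the same grasp; the last joint's range is limited). The gripper opens to 94 mm and grips with 3 to 60 N. Pads are 16 mm wide; open, the fingers measure 119 mm over their backs; the gripper's body (75 mm by 177 mm) begins 78 mm behind the grasp point.
Start: joints at [-1.287, 0.3, 1.521, -0, 1.321, -0.067], TCP at [189, -516.496, 205.446] pointing down, gripper open.
Joint ranges: [-3.03, 3.03], [-0.79, 2.21], [0.23, 2.52], [-1.04, 4.18], [0, 3.07], [-2.55, 2.55]. Speed limits (rad/s): [2.22, 2.22, 2.57, 3.14, 3.14, 3.14].

## Interface

Orientations are given as [roll, pitch, yaw] about the fixed x, y, z axes, in that order (R = Rz(yaw) Ry(pitch) Rx(roll)).
In Python, from cell import monitor, vision, order, manip gives the robot as it stands.
- The arm moves only by the shell command python3 -m jog 'ROWS' [FORCE]. ROWS is JSON, a list of rows, each a list of 7 numbers: the shift along the tool's x, y, z in cm, then the turn, a rotation vector about the tool's x, y, z in rad, then the opening in per cent of the stroke, from 0 (shut) to 100 (fully open). In form: [[tx, ty, tz, rx, ry, rz, jaw], ...]. A call has 1 to 8 rows; each row shifts and turns the commanded pose from where the row before left it, along the tool's axes as they then stand; what a row does not reach is not made up. A row lasts 1/10 s, in which the tool goes at most 50 mm and 8.59 degrees, less where a joint would pass 70% of its speed; a pose out of reach is approached as far as the arm can. A call is refused whole if a number of a shift passes 5 or a number of a turn 0.15, either way. A call with a gripper value outside its range is refused whole. The fingers move at their own pace and stop on an object; FORCE is the grip in N (left out, the last holds). Time passes only in rows, so rows that do not move let the fingers close. It gives the time, the measured TCP pose, the force and the opening at its end, in the units of the state.
- monitor.read_state(): the state, without advancing time (a new reading comes with each control period).
- vision.camera(name): name is "side" or "top"; returns a dict with "color" (400x640x3 uint8, blue, green, red), "fx", "fy", "cx", "cy" (pixels), "cam_to_world" (4x4, takes a point from camera to world coordinates). Camera axes: x right, y down, z forward; pixel columns grow to the right and rows downward; lengths in mm; the calibration is good to about 2 mm. A picture is of the moment at which its call begins. There is no depth.
- order.sign_off(): hands the job in, once; it reports no verdict.
The state is a dict: "clock": time; "joints": joint angles; "qd": joint speeds; "effort": joint torques, N m; "eef_pos": TCP position; "eef_rot": TCP orientation; "wrist_force": force on the tool from outside, world axes, zero at the start; "moment": the same for the moment, N m; "finger_gap": finger opening in mm.
Only numpy, scipy, OpenCV 4.12 (cv2) and the standard library are available. Lean on these libraries where they do the work, as an engineer would, in place of code of your own. Each camera call takes 0.05 s, during which the arm holds its last target.

## Working session

There is one attempt and no reset: what is moved stays moved. The work goes in short steps, Python scripts to look and compute and a shell command to move; the robot and the scene stay as the last step left them, time stands still between calls to the robot, and variables do not carry over. Pictures are saved under pics/ and viewed, and the job is handed in when it is done.

```bash
mkdir -p pics; ls
python3 - <<'E'
from cell import monitor, vision, order, manip
import cv2, numpy as np
print(monitor.read_state(), manip.grasp_offset)
for n in ("side","top"):
    c=vision.camera(n); cv2.imwrite(f"pics/{n}0.png",c["color"])
    np.savez(f"{n}0.npz",**c)
    print(n,c["fx"],c["fy"],c["cx"],c["cy"],np.round(c["cam_to_world"],3).tolist())
E
```

```text
pics
{'clock': 0.0, 'joints': array([-1.28656426e+00,  3.00480753e-01,  1.52158146e+00, -7.67730048e-07,
        1.32070802e+00, -6.65645274e-02]), 'qd': array([ 6.25670669e-04,  1.44142298e-03,  6.18478800e-05, -1.17742741e-05,
       -6.47911297e-04, -3.12759991e-04]), 'effort': array([-2.98455932e-03, -5.31811988e+01, -3.52745640e+01,  7.07150088e-02,
        2.43874040e-02, -8.84358724e-05]), 'eef_pos': array([ 188.94601321, -516.24339135,  204.88087897]), 'eef_rot': array([-3.14041763e+00, -7.75852719e-05,  3.50796742e-01]), 'wrist_force': array([-0.1358123 , -0.01086537, -0.36342507]), 'moment': array([ 0.02515164,  0.04588582, -0.01217152]), 'finger_gap': 94.19198731635552} 18.8
side 454.2421261142709 454.2421261142709 317.09394352681784 194.89290048979137 [[0.966, 0.196, -0.166, 714.65], [0.256, -0.773, 0.58, -671.617], [-0.014, -0.603, -0.797, 935.067], [0.0, 0.0, 0.0, 1.0]]
top 429.7526355504821 429.7526355504821 317.908394203396 199.71066295659404 [[-0.017, -0.986, 0.163, 406.477], [-1.0, 0.015, -0.014, -22.491], [0.011, -0.163, -0.987, 980.416], [0.0, 0.0, 0.0, 1.0]]
```

View pics/side0.png

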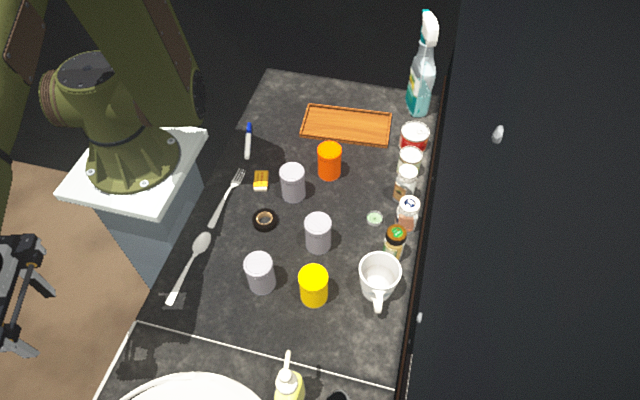

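View pics/top0.png

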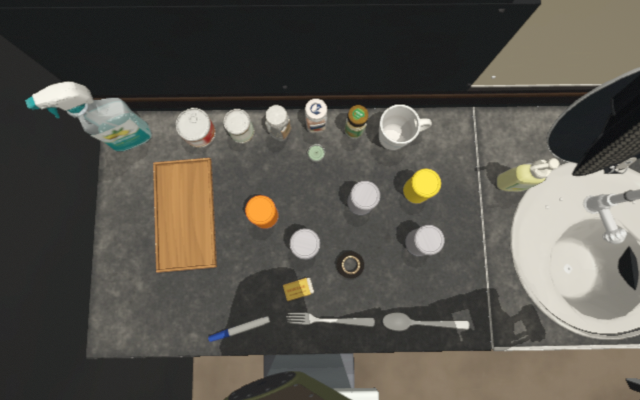

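The three grey tins have their lids at about (292,170), (318,221) and (259,261) in the side view, and (305,240), (365,193) and (429,237) in the top view. The tray is at (347,125) side and (184,214) top. The orange and yellow cans are the look-alikes. Next I zoom in to segment the tins.

Run:
```python
import cv2, numpy as np
s=np.load("side0.npz")["color"]; t=np.load("top0.npz")["color"]
a=cv2.resize(s[150:310,230:390],(400,400),interpolation=cv2.INTER_NEAREST)
b=cv2.resize(t[150:310,290:450],(400,400),interpolation=cv2.INTER_NEAREST)
cv2.imwrite("pics/z0.png",np.hstack([a,b]))
for n,im,roi in (("s",s,[(292,183),(318,232),(259,273)]),("t",t,[(305,243),(365,197),(427,241)])):
    h=cv2.cvtColor(im,cv2.COLOR_BGR2HSV)
    m=((h[...,2]>95)&(h[...,1]<60)).astype(np.uint8)
    k,l,st,c=cv2.connectedComponentsWithStats(m)
    for p in roi:
        i=l[p[1],p[0]]; print(n,p,i,st[i],c[i].round(1))
        print(h[p[1]-22:p[1]+24:2,p[0],2])
```

```text
s (292, 183) 17 [   92    70   344   330 46670] [306.4 265.6]
[128 255 248 249 248 248 249 248 249 250 217 145 139 146 148 147 148 146
 144 143 148 124  95]
s (318, 232) 17 [   92    70   344   330 46670] [306.4 265.6]
[108 250 249 249 249 249 249 248 248 247 248 250 216 144 141 155 148 144
 151 145 146 148 132]
s (259, 273) 17 [   92    70   344   330 46670] [306.4 265.6]
[252 250 248 249 247 248 247 249 248 249 249 245 255 145 135 142 143 145
 146 142 146 150 120]
t (305, 243) 86 [290 228  31  32 775] [304.8 243.4]
[ 79  79  76  63 174 207 215 216 216 215 214 212 214 212 213 215 213 193
 188 105  73  75  72]
t (365, 197) 46 [350 180  31  35 846] [364.5 196.7]
[ 89  90  93 169 208 213 214 213 213 213 211 212 213 212 211 209 207 155
 117 114  86  85  79]
t (427, 241) 84 [409 224  36  32 855] [427.9 240.2]
[ 78  84  87 162 194 212 213 213 212 213 214 214 212 210 211 213 192 187
  86  75  81  83  81]
```

View pics/z0.png

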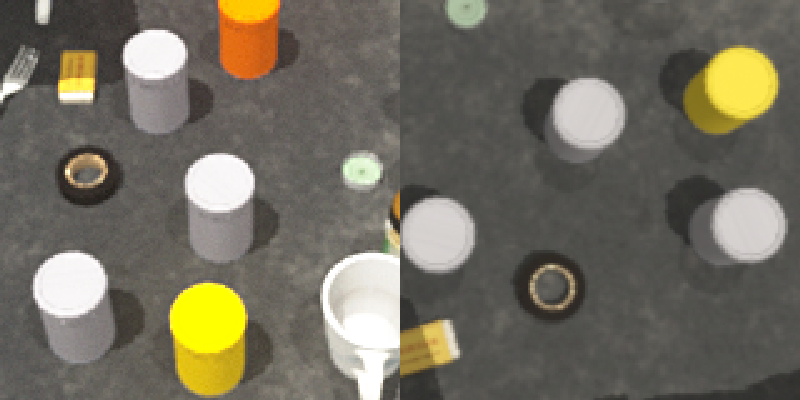

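```bash
cat > h.py <<'E'
import cv2, numpy as np
def ray(c,p):
    M=c["cam_to_world"]; d=M[:3,:3]@np.array([(p[0]-c["cx"])/c["fx"],(p[1]-c["cy"])/c["fy"],1.]); return M[:3,3],d/np.linalg.norm(d)
def plane(c,p,z):
    o,d=ray(c,p); return o+d*(z-o[2])/d[2]
def tri(c1,p1,c2,p2):
    o1,d1=ray(c1,p1);o2,d2=ray(c2,p2)
    s=np.linalg.lstsq(np.c_[d1,-d2],o2-o1,rcond=None)[0]
    a=o1+s[0]*d1;b=o2+s[1]*d2; return (a+b)/2,np.linalg.norm(a-b)
def proj(c,P):
    M=np.linalg.inv(c["cam_to_world"]); q=M[:3,:3]@np.asarray(P,float)+M[:3,3]; return np.array([c["cx"]+c["fx"]*q[0]/q[2],c["cy"]+c["fy"]*q[1]/q[2]])
E
python3 - <<'E'
import cv2, numpy as np
from h import *
s=dict(np.load("side0.npz")); t=dict(np.load("top0.npz"))
def lid(c,p,th):
    h=cv2.cvtColor(c["color"],cv2.COLOR_BGR2HSV)
    m=((h[...,2]>th)&(h[...,1]<60)).astype(np.uint8)
    k,l,st,cc=cv2.connectedComponentsWithStats(m); i=l[p[1],p[0]]
    cn=cv2.findContours((l==i).astype(np.uint8),cv2.RETR_EXTERNAL,cv2.CHAIN_APPROX_NONE)[0][0]
    e=cv2.fitEllipse(cv2.convexHull(cn)); return e[0],st[i],e[1]
for ps,pt in (((292,170),(305,240)),((318,221),(365,193)),((259,261),(429,237))):
    a,sa,ea=lid(s,ps,195);b,sb,eb=lid(t,pt,195)
    print(np.round(a,1),np.round(ea,1),np.round(b,1),np.round(eb,1),"tri",[np.round(x,1) for x in tri(s,a,t,b)],"z95",plane(s,a,95).round(1),plane(t,b,95).round(1))
def tray(c,r):
    h=cv2.cvtColor(c["color"],cv2.COLOR_BGR2HSV)
    m=((h[...,0]>5)&(h[...,0]<22)&(h[...,1]>90)&(h[...,2]>60)).astype(np.uint8)
    k,l,st,cc=cv2.connectedComponentsWithStats(m); i=l[r[1],r[0]]
    cn=cv2.findContours((l==i).astype(np.uint8),cv2.RETR_EXTERNAL,cv2.CHAIN_APPROX_NONE)[0][0]
    for e in np.arange(3,15,.5):
        q=cv2.approxPolyDP(cn,e,True)[:,0]
        if len(q)==4: break
    print(st[i]); return q.astype(float)
qs=tray(s,(347,125));qt=tray(t,(184,214)); print(qs,qt)
for p in qs:
    w=plane(s,p,16); j=np.argmin([np.linalg.norm(plane(t,x,16)-w) for x in qt])
    print(w.round(),plane(t,qt[j],16).round(),[np.round(x,1) for x in tri(s,p,t,qt[j])])
C=np.mean([plane(t,x,16) for x in qt],0);print(C,np.mean([plane(s,x,16) for x in qs],0))
for n,p in (("tape",(350,265)),("match",(298,289)),("tea",(316,152)),("orange",(261,209)),("yellow",(426,183)),("mug",(398,125))): print(n,plane(t,p,95 if n in("orange","yellow","mug") else 15).round())
E
```

```text
[291.3 171.4] [19.6 24.9] [304.7 243.1] [26.8 27.4] tri [array([462.3,  -6.5,  94.8]), np.float64(1.5)] z95 [461.7  -7.   95. ] [463.   -6.2  95. ]
[317.3 222.6] [23.2 27.5] [364.9 194.8] [25.1 26.8] tri [array([ 561.1, -133.9,   94.2]), np.float64(1.6)] z95 [ 560.5 -134.8   95. ] [ 561.7 -133.5   95. ]
[257.2 263.4] [25.8 29.2] [429.3 239.3] [26.3 27.5] tri [array([ 465.8, -263.7,   94.5]), np.float64(1.8)] z95 [ 465.1 -264.3   95. ] [ 466.6 -263.2   95. ]
[ 299  103   93   79 3812]
[ 153  158   64  115 6589]
[[307. 104.]
 [321. 179.]
 [340. 174.]
 [339. 142.]
 [387. 147.]
 [390. 112.]] [[210. 158.]
 [153. 163.]
 [157. 272.]
 [216. 266.]]
[407. 319.  16.] [410. 321.  16.] [array([408.3, 321. ,  15.1]), np.float64(3.3)]
[520.  50.  16.] [421. 192.  16.] [array([ 443. ,  262.6, -266.4]), np.float64(39.3)]
[565.  78.  16.] [667. 211.  16.] [array([612. , 169.8, -17.3]), np.float64(152.2)]
[536. 190.  16.] [421. 192.  16.] [array([473.8, 220. , -36.3]), np.float64(109.5)]
[668. 204.  16.] [667. 211.  16.] [array([668.3, 212.7,   7.6]), np.float64(2.2)]
[653. 344.  16.] [657. 341.  16.] [array([654.4, 338.5,  22.2]), np.float64(2.3)]
[538.62254808 266.5389694   16.        ] [558.08509763 197.61944382  16.        ]
tape [ 418. -105.   15.]
match [368.  11.  15.]
tea [678. -33.  15.]
orange [535.  84.  95.]
yellow [ 585. -263.   95.]
mug [ 713. -210.   95.]
```

Two-view triangulation puts the lids at (462,-6.5), (561,-134) and (466,-264), with z 94.2–94.8 against the expected 95. The rays miss each other by under 2 mm. The tray centre is about (539,266), its long side is rotated about 0.08 from world x, and its corner heights are plausible. I'll go to the nearest tin first, turning to yaw≈0 so tool x = world x and tool y = −world y.

```bash
python3 -m jog '[[0,0,0,0,0,0.117,100],[0,0,0,0,0,0.117,100],[0,0,0,0,0,0.117,100],[4,-3.6,0,0,0,0,100],[4,-3.6,0,0,0,0,100],[4,-3.6,0,0,0,0,100],[4,-3.6,0,0,0,0,100],[4,-3.6,0,0,0,0,100]]' 30
```

```text
clock: 0.9
eef_pos: [375.9, -347.6, 205.3]
eef_rot: [-3.141, 0.0, -0.0]
wrist_force: [1.7, -1.6, 0.2]
finger_gap: 94.0
```

```bash
python3 -m jog '[[3.7,-3.4,0,0,0,0,100],[2.5,-2.4,0,0,0,0,100],[1.5,-1.5,0,0,0,0,100],[0,0,0,0,0,0,100],[0,0,0,0,0,0,100],[0,0,0,0,0,0,100]]'
python3 - <<'E'
from cell import monitor, vision
import cv2
c=vision.camera("top"); cv2.imwrite("pics/top1.png",c["color"])
E
```

```text
clock: 1.5
eef_pos: [451.0, -277.2, 205.3]
eef_rot: [-3.142, 0.0, -0.001]
wrist_force: [0.1, -0.0, 0.8]
finger_gap: 93.8
```

View pics/top1.png

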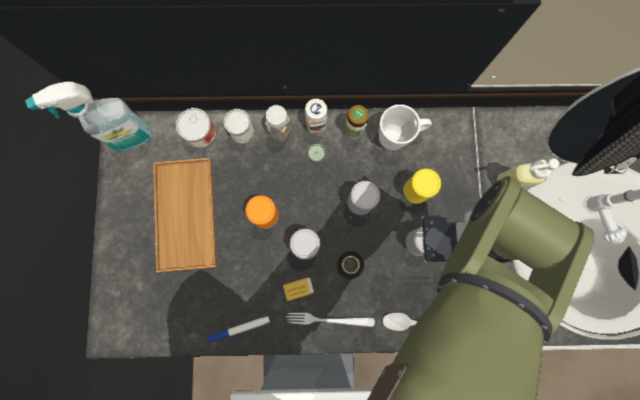

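The gripper is next to the lower-right tin at about (429,237), roughly 14 mm short because some rows were truncated. I correct that and then descend.

```bash
python3 -m jog '[[1,-0.9,0,0,0,0,100],[0.5,-0.4,2,0,0,0,100],[0,0,3,0,0,0,100],[0,0,2,0,0,0,100],[0,0,0,0,0,0,100],[0,0,0,0,0,0,100]]'
```

```text
clock: 2.15
eef_pos: [467.0, -263.6, 136.1]
eef_rot: [3.141, -0.0, -0.001]
wrist_force: [0.3, -1.0, 1.7]
finger_gap: 94.0
```

```bash
python3 -m jog '[[0,0,2,0,0,0,100],[0,0,2.5,0,0,0,100],[0,0,2.5,0,0,0,100],[-0.1,0,2,0,0,0,100],[0,0,1,0,0,0,100],[0,0,0,0,0,0,100],[0,0,0,0,0,0,100]]'
python3 - <<'E'
from cell import monitor, vision
import cv2
c=vision.camera("side"); cv2.imwrite("pics/side1.png",c["color"])
print(monitor.read_state()["wrist_force"])
E
```

```text
clock: 2.85
eef_pos: [466.4, -263.9, 36.8]
eef_rot: [3.141, -0.002, -0.0]
wrist_force: [0.1, -0.4, 1.5]
finger_gap: 94.0
[-0.31031826 -0.17716222 -0.21679931]
```

View pics/side1.png

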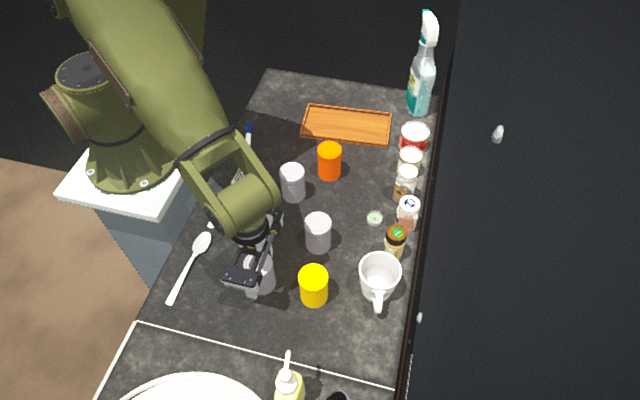

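The gripper straddles the nearest tin, around (258,275), and nothing else is touched. I close gently.

```bash
python3 -m jog '[[0,0,0,0,0,0,60],[0,0,0,0,0,0,50],[0,0,0,0,0,0,40],[0,0,0,0,0,0,40],[0,0,0,0,0,0,40],[0,0,0,0,0,0,40]]' 30
```

```text
clock: 3.5
eef_pos: [465.8, -263.6, 35.6]
eef_rot: [3.141, -0.0, -0.0]
wrist_force: [0.3, -1.7, 1.1]
finger_gap: 61.6
```

```bash
python3 -m jog '[[0,0,-0.5,0,0,0,40],[0,0,-1.5,0,0,0,40],[0,0,-2,0,0,0,40],[0,0,-2,0,0,0,40],[0,0,-1,0,0,0,40],[0,0,0,0,0,0,40],[0,0,0,0,0,0,40]]' 30; python3 -m jog '[[0,0,0,0,0,0,40],[0,0,0,0,0,0,40]]'
python3 - <<'E'
from cell import monitor
s=monitor.read_state();print(s["wrist_force"],s["moment"])
E
python3 -m jog '[[0,0,0,0,0,0,40],[0,0,0,0,0,0,40]]'
```

```text
clock: 4.2
eef_pos: [465.4, -263.3, 104.7]
eef_rot: [-3.141, 0.001, -0.0]
wrist_force: [0.5, 0.9, -2.9]
finger_gap: 61.2
clock: 4.4
eef_pos: [465.4, -263.3, 104.6]
eef_rot: [-3.141, 0.001, -0.0]
wrist_force: [1.4, 0.3, -2.1]
finger_gap: 61.2
[ 1.41916525  0.25544042 -2.10325342] [ 0.03827415  0.00598017 -0.04977802]
clock: 4.6
eef_pos: [465.6, -263.4, 105.2]
eef_rot: [-3.141, 0.0, -0.0]
wrist_force: [-0.4, 0.2, -2.0]
finger_gap: 61.4
```

```bash
python3 -m jog '[[0,0,-2,0,0,0,40],[0,0,-3,0,0,0,40],[0,0,-3,0,0,0,40],[0,0,-2,0,0,0,40],[0,0,0,0,0,0,40],[0,0,0,0,0,0,40]]'; for i in 1 2 3 4 5; do python3 -m jog '[[0,0,0,0,0,0,40]]' | grep -E "wrist|eef_pos"; done
```

```text
clock: 5.2
eef_pos: [465.5, -263.3, 204.5]
eef_rot: [-3.141, 0.001, -0.0]
wrist_force: [0.2, 0.5, -3.1]
finger_gap: 61.5
eef_pos: [465.2, -263.2, 203.8]
wrist_force: [0.8, -0.3, -2.2]
eef_pos: [465.3, -263.3, 204.1]
wrist_force: [-0.0, 0.7, -1.4]
eef_pos: [465.5, -263.4, 204.6]
wrist_force: [0.1, -0.1, -2.4]
eef_pos: [465.6, -263.4, 205.0]
wrist_force: [-0.3, -0.4, -2.1]
eef_pos: [465.7, -263.5, 205.2]
wrist_force: [0.1, 0.1, -2.2]
```

The held weight averages about 2.2 N, so this tin is light. I carry it to the far slot in the tray at about (590,270).

```bash
python3 -m jog '[[0.3,-1,0,0,0,0,40],[0.5,-2,0,0,0,0,40],[0.7,-3,0,0,0,0,40],[0.7,-3,0,0,0,0,40],[0.7,-3,0,0,0,0,40],[0.7,-3,0,0,0,0,40],[0.7,-3,0,0,0,0,40],[0.7,-3,0,0,0,0,40]]'; python3 -m jog '[[0.7,-3,0,0,0,0,40],[0.7,-3,0,0,0,0,40],[0.7,-3,0,0,0,0,40],[0.7,-3,0,0,0,0,40],[0.7,-3,0,0,0,0,40],[0.7,-3,0,0,0,0,40],[0.7,-3,0,0,0,0,40],[0.7,-3,0,0,0,0,40]]'
```

```text
clock: 6.5
eef_pos: [515.8, -51.6, 205.6]
eef_rot: [-3.142, -0.0, -0.0]
wrist_force: [0.3, -0.1, -2.3]
finger_gap: 61.3
clock: 7.3
eef_pos: [571.5, 188.5, 205.5]
eef_rot: [-3.142, 0.0, 0.0]
wrist_force: [0.6, -1.3, -2.4]
finger_gap: 61.6
```

```bash
python3 -m jog '[[0.7,-3,0,0,0,0,40],[0.5,-2.5,0,0,0,0,40],[0.5,-1.5,0,0,0,0,40],[0.1,-0.8,0,0,0,0,40],[0,0,0,0,0,0,40],[0,0,0,0,0,0,40],[0,0,0,0,0,0,40]]'
python3 - <<'E'
from cell import monitor, vision
import cv2
c=vision.camera("side"); cv2.imwrite("pics/side2.png",c["color"])
E
```

```text
clock: 8.0
eef_pos: [589.8, 263.8, 205.6]
eef_rot: [3.142, -0.0, -0.001]
wrist_force: [0.4, -0.9, -1.4]
finger_gap: 61.2
```

View pics/side2.png

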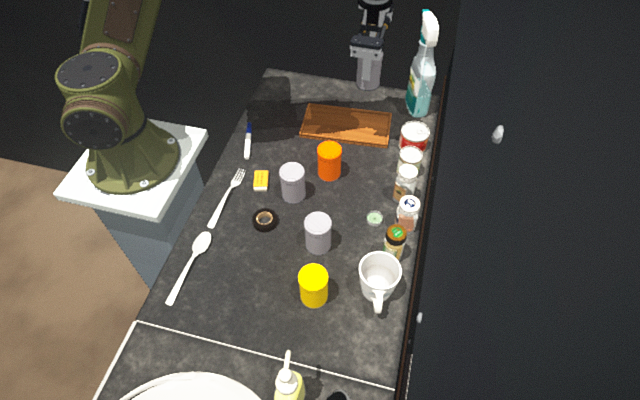

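The tin hangs upright over the tray, at about (368,78) in the side view, clear of the spray bottle. I lower it.

```bash
python3 -m jog '[[0,-0.3,1.5,0,0,0,40],[0,-0.2,3,0,0,0,40],[0,0,3,0,0,0,40],[0,0,3,0,0,0,40],[0,0,2,0,0,0,40],[0,0,1.3,0,0,0,40],[0,0,0,0,0,0,40],[0,0,0,0,0,0,40]]'; python3 -m jog '[[0,0,1,0,0,0,40],[0,0,0.8,0,0,0,40],[0,0,0.4,0,0,0,40],[0,0,0.2,0,0,0,40],[0,0,0,0,0,0,40],[0,0,0,0,0,0,40]]'
```

```text
clock: 8.85
eef_pos: [590.1, 269.5, 68.1]
eef_rot: [-3.141, -0.001, -0.0]
wrist_force: [0.5, 0.1, -1.4]
finger_gap: 61.2
clock: 9.45
eef_pos: [589.9, 269.6, 43.7]
eef_rot: [-3.141, -0.0, -0.0]
wrist_force: [-0.2, 0.8, -2.4]
finger_gap: 61.3
```

```bash
python3 -m jog '[[0,0,0.15,0,0,0,40],[0,0,0,0,0,0,40],[0,0,0.1,0,0,0,40],[0,0,0,0,0,0,40],[0,0,0,0,0,0,40]]'; python3 -m jog '[[0,0,0.05,0,0,0,40],[0,0,0,0,0,0,40],[0,0,0,0,0,0,40]]'
```

```text
clock: 9.95
eef_pos: [589.8, 269.5, 41.0]
eef_rot: [-3.142, -0.0, -0.0]
wrist_force: [0.0, -0.1, -3.0]
finger_gap: 61.2
clock: 10.25
eef_pos: [589.9, 269.5, 40.6]
eef_rot: [-3.142, -0.0, -0.0]
wrist_force: [0.3, -1.5, 0.1]
finger_gap: 61.3
```

Contact with the tray floor: the load has gone at TCP 40.6. I open the jaws and retreat upward.

```bash
python3 -m jog '[[0,0,0,0,0,0,75],[0,0,0,0,0,0,85],[0,0,0,0,0,0,88],[0,0,0,0,0,0,88],[0,0,-1,0,0,0,88],[0,0,-2.5,0,0,0,88],[0,0,-4,0,0,0,88],[0,0,-4,0,0,0,100]]'; python3 -m jog '[[0,0,-3,0,0,0,100],[0,0,-1.9,0,0,0,100],[0,0,0,0,0,0,100]]';  python3 - <<'E'
from cell import monitor, vision
import cv2
c=vision.camera("side"); cv2.imwrite("pics/side3.png",c["color"])
E
```

```text
clock: 11.05
eef_pos: [589.6, 269.4, 157.4]
eef_rot: [3.141, 0.0, -0.0]
wrist_force: [-0.7, 1.3, 0.3]
finger_gap: 88.0
clock: 11.35
eef_pos: [590.7, 269.9, 208.3]
eef_rot: [-3.14, -0.005, -0.0]
wrist_force: [0.8, 0.1, 0.0]
finger_gap: 93.9
```

View pics/side3.png

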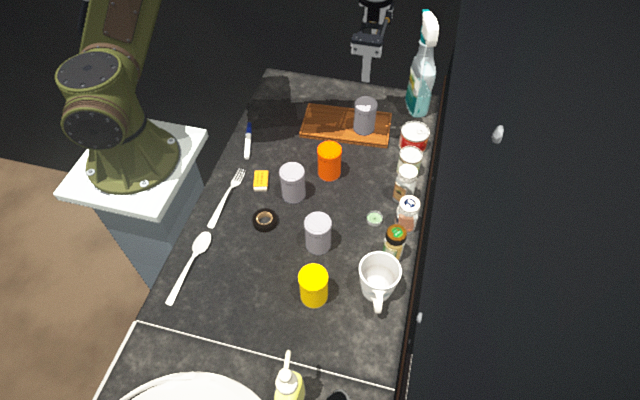

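The first tin stands upright in the tray, at about (364,115). Next is the tin at (462,-6).

```bash
python3 -m jog '[[-1,2,0,0,0,0,100],[-1.8,4,0,0,0,0,100],[-2,4.5,0,0,0,0,100],[-2,4.5,0,0,0,0,100],[-2,4.5,0,0,0,0,100],[-2,4,0,0,0,0,100],[-1.2,2.5,0,0,0,0,100],[-0.8,1.6,0,0,0,0,100]]'; python3 -m jog '[[0,0,0,0,0,0,100],[0,0,0,0,0,0,100]]'
```

```text
clock: 12.2
eef_pos: [460.3, -8.1, 203.3]
eef_rot: [-3.142, 0.002, -0.002]
wrist_force: [-0.1, 1.0, -0.3]
finger_gap: 94.0
clock: 12.4
eef_pos: [461.6, -6.2, 203.8]
eef_rot: [-3.141, 0.001, -0.001]
wrist_force: [1.0, 0.4, 0.2]
finger_gap: 93.8
```

```bash
python3 -m jog '[[0,0,2,0,0,0,100],[0,0,3,0,0,0,100],[0,0,2.5,0,0,0,100],[0,0,1,0,0,0,100],[0,0,0,0,0,0,100],[0,0,0,0,0,0,100]]'; python3 -m jog '[[0,0,2,0,0,0,100],[0,0,2.3,0,0,0,100],[0,0,2,0,0,0,100],[0,0,1.2,0,0,0,100],[0,0,0.6,0,0,0,100],[0,0,0,0,0,0,100],[0,0,0,0,0,0,100]]'
```

```text
clock: 13.0
eef_pos: [462.3, -6.1, 120.2]
eef_rot: [3.142, -0.001, 0.0]
wrist_force: [-0.0, 0.9, 0.7]
finger_gap: 94.0
clock: 13.7
eef_pos: [462.3, -6.5, 39.3]
eef_rot: [3.141, -0.001, -0.0]
wrist_force: [-0.3, 0.2, 0.3]
finger_gap: 94.1
```

```bash
python3 -m jog '[[0,0,0.3,0,0,0,70],[0,0,0,0,0,0,60],[0,0,0,0,0,0,50],[0,0,0,0,0,0,40],[0,0,0,0,0,0,40],[0,0,0,0,0,0,40],[0,0,0,0,0,0,40]]' 30; python3 -m jog '[[0,0,-0.5,0,0,0,40],[0,0,-1.5,0,0,0,40],[0,0,-3,0,0,0,40],[0,0,-4,0,0,0,40],[0,0,-4,0,0,0,40],[0,0,-3,0,0,0,40],[0,0,-1,0,0,0,40]]'; for i in 1 2 3 4 5; do python3 -m jog '[[0,0,0,0,0,0,40]]' | grep -E "wrist|eef_pos"; done
```

```text
clock: 14.4
eef_pos: [461.9, -6.6, 35.6]
eef_rot: [3.141, -0.0, -0.0]
wrist_force: [0.2, -1.3, 2.2]
finger_gap: 60.9
clock: 15.1
eef_pos: [462.3, -6.4, 208.1]
eef_rot: [3.141, -0.004, -0.0]
wrist_force: [1.3, -0.2, -4.3]
finger_gap: 61.0
eef_pos: [461.8, -6.4, 205.7]
wrist_force: [-1.1, -1.0, -6.3]
eef_pos: [461.0, -6.4, 203.7]
wrist_force: [0.4, 0.4, -5.1]
eef_pos: [461.0, -6.4, 203.6]
wrist_force: [-0.7, -0.4, -5.0]
eef_pos: [461.3, -6.4, 204.1]
wrist_force: [0.7, -0.1, -4.6]
eef_pos: [461.5, -6.4, 204.7]
wrist_force: [1.3, -0.6, -5.1]
```

This one weighs about 5 N, so it's the heavy tin. I set it back down in place and fetch the third.

```bash
python3 -m jog '[[0,0,1.5,0,0,0,40],[0,0,3,0,0,0,40],[0,0,3,0,0,0,40],[0,0,3,0,0,0,40],[0,0,2,0,0,0,40],[0,0,1.5,0,0,0,40],[0,0,0,0,0,0,40],[0,0,0,0,0,0,40]]'; python3 -m jog '[[0,0,1,0,0,0,40],[0,0,0.8,0,0,0,40],[0,0,0.4,0,0,0,40],[0,0,0.2,0,0,0,40],[0,0,0,0,0,0,40],[0,0,0,0,0,0,40]]'
```

```text
clock: 16.4
eef_pos: [461.9, -6.5, 65.8]
eef_rot: [-3.142, 0.0, -0.0]
wrist_force: [-0.1, -0.0, -5.1]
finger_gap: 60.8
clock: 17.0
eef_pos: [461.9, -6.5, 41.6]
eef_rot: [3.142, -0.0, -0.0]
wrist_force: [0.4, -0.4, -3.8]
finger_gap: 61.2
```

```bash
python3 -m jog '[[0,0,0.3,0,0,0,40],[0,0,0.15,0,0,0,40],[0,0,0,0,0,0,40],[0,0,0,0,0,0,40],[0,0,0,0,0,0,40]]'; python3 -m jog '[[0,0,0.1,0,0,0,40],[0,0,0,0,0,0,40],[0,0,0,0,0,0,40]]'
```

```text
clock: 17.5
eef_pos: [461.8, -6.5, 37.0]
eef_rot: [3.142, -0.0, -0.0]
wrist_force: [-0.5, 0.5, -4.5]
finger_gap: 61.0
clock: 17.8
eef_pos: [461.7, -6.5, 35.9]
eef_rot: [3.142, 0.0, -0.0]
wrist_force: [-0.8, -0.9, -5.1]
finger_gap: 61.2
```

```bash
python3 -m jog '[[0,0,0.08,0,0,0,40],[0,0,0,0,0,0,40],[0,0,0,0,0,0,40]]'; python3 -m jog '[[0,0,0.04,0,0,0,40],[0,0,0,0,0,0,40]]'
```

```text
clock: 18.1
eef_pos: [462.1, -6.5, 35.5]
eef_rot: [3.142, -0.001, -0.0]
wrist_force: [-0.9, -1.3, 5.1]
finger_gap: 61.3
clock: 18.3
eef_pos: [462.3, -6.6, 35.5]
eef_rot: [3.141, -0.001, -0.0]
wrist_force: [-3.7, -0.5, 10.7]
finger_gap: 61.0
```

It's on the worktop. I open, rise and move to the third tin at (561,-134).

```bash
python3 -m jog '[[0,0,0,0,0,0,75],[0,0,0,0,0,0,85],[0,0,0,0,0,0,95],[0,0,0,0,0,0,100],[0,0,-1.5,0,0,0,100],[0,0,-3,0,0,0,100],[0,0,-4,0,0,0,100],[0,0,-3.5,0,0,0,100]]'; python3 -m jog '[[1,1.2,-1,0,0,0,100],[2,2.6,0,0,0,0,100],[2.5,3.2,0,0,0,0,100],[2.2,2.9,0,0,0,0,100],[1.4,1.8,0,0,0,0,100],[0.8,1,0,0,0,0,100],[0,0,0,0,0,0,100],[0,0,0,0,0,0,100]]'
python3 - <<'E'
from cell import monitor, vision
import cv2
c=vision.camera("side"); cv2.imwrite("pics/side4.png",c["color"])
E
```

```text
clock: 19.1
eef_pos: [461.6, -6.5, 156.4]
eef_rot: [3.142, -0.0, -0.0]
wrist_force: [-0.3, -0.1, -0.2]
finger_gap: 93.6
clock: 19.9
eef_pos: [560.3, -133.2, 164.4]
eef_rot: [-3.141, 0.001, -0.0]
wrist_force: [-0.3, -0.4, 0.1]
finger_gap: 94.1
```

View pics/side4.png

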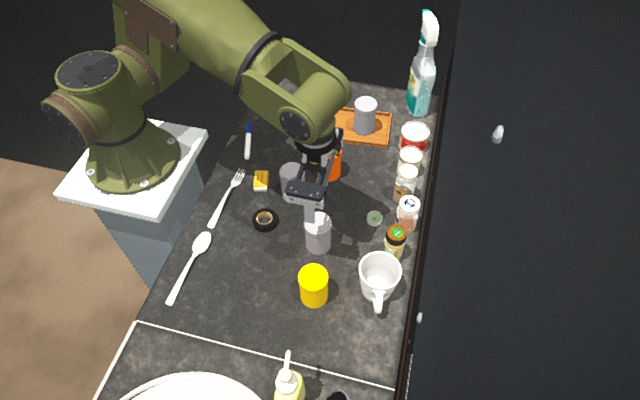

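The gripper is above the third tin at (318,221), the heavy one is back upright at (292,180) and the first is in the tray. I descend 128 mm.

```bash
python3 -m jog '[[0.08,0.07,1.5,0,0,0,100],[0,0,2.5,0,0,0,100],[0,0,2.5,0,0,0,100],[0,0,2.5,0,0,0,100],[0,0,2,0,0,0,100],[0,0,1,0,0,0,100],[0,0,0.5,0,0,0,100],[0,0,0,0,0,0,100]]'; python3 -m jog '[[0,0,0,0,0,0,100],[0,0,0,0,0,0,100]]'
```

```text
clock: 20.75
eef_pos: [561.4, -134.0, 39.6]
eef_rot: [-3.141, 0.0, 0.0]
wrist_force: [-0.4, 0.7, 0.6]
finger_gap: 93.7
clock: 20.95
eef_pos: [561.9, -134.3, 40.6]
eef_rot: [3.141, -0.001, -0.0]
wrist_force: [0.3, 0.8, 0.6]
finger_gap: 93.8
```

```bash
python3 -m jog '[[-0.05,0,0.4,0,0,0,70],[0,0,0,0,0,0,60],[0,0,0,0,0,0,50],[0,0,0,0,0,0,40],[0,0,0,0,0,0,40],[0,0,0,0,0,0,40],[0,0,0,0,0,0,40]]' 30; python3 -m jog '[[0,0,-0.5,0,0,0,40],[0,0,-1.5,0,0,0,40],[0,0,-3,0,0,0,40],[0,0,-4,0,0,0,40],[0,0,-4,0,0,0,40],[0,0,-3,0,0,0,40],[0,0,-1,0,0,0,40]]'; for i in 1 2 3 4 5; do python3 -m jog '[[0,0,0,0,0,0,40]]' | grep -E "wrist|eef_pos"; done
```

```text
clock: 21.65
eef_pos: [561.1, -134.3, 35.8]
eef_rot: [3.141, -0.0, -0.0]
wrist_force: [-0.1, -2.0, 0.1]
finger_gap: 60.9
clock: 22.35
eef_pos: [561.9, -134.4, 210.1]
eef_rot: [3.14, -0.005, -0.0]
wrist_force: [-0.6, -0.4, -2.6]
finger_gap: 61.0
eef_pos: [561.3, -134.2, 207.0]
wrist_force: [-0.0, 0.1, -2.6]
eef_pos: [560.4, -134.0, 204.2]
wrist_force: [0.0, -0.0, -2.9]
eef_pos: [560.4, -134.0, 203.9]
wrist_force: [-0.2, -0.2, -1.8]
eef_pos: [560.6, -134.1, 204.4]
wrist_force: [-0.4, 0.1, -2.7]
eef_pos: [560.8, -134.1, 204.9]
wrist_force: [-0.2, -0.3, -2.8]
```

It weighs about 2.5 N, so it's light. I carry it to the near tray slot at (487,262).

```bash
python3 -m jog '[[-0.2,-1,0,0,0,0,40],[-0.4,-2,0,0,0,0,40],[-0.6,-3,0,0,0,0,40],[-0.6,-3,0,0,0,0,40],[-0.6,-3,0,0,0,0,40],[-0.6,-3,0,0,0,0,40],[-0.6,-3,0,0,0,0,40],[-0.6,-3,0,0,0,0,40]]'; python3 -m jog '[[-0.6,-3,0,0,0,0,40],[-0.6,-3,0,0,0,0,40],[-0.6,-3,0,0,0,0,40],[-0.6,-3,0,0,0,0,40],[-0.6,-3,0,0,0,0,40],[-0.4,-2,0,0,0,0,40],[-0.4,-1.5,0,0,0,0,40],[0,0,0,0,0,0,40]]'
```

```text
clock: 23.65
eef_pos: [518.3, 77.6, 205.8]
eef_rot: [-3.141, -0.0, 0.0]
wrist_force: [0.1, -0.0, -2.2]
finger_gap: 61.1
clock: 24.45
eef_pos: [480.3, 262.3, 205.6]
eef_rot: [-3.141, 0.0, 0.002]
wrist_force: [-0.4, -0.0, -1.4]
finger_gap: 61.1
```

```bash
python3 -m jog '[[0,0,0,0,0,0,40],[0,0,0,0,0,0,40]]'
```

```text
clock: 24.65
eef_pos: [481.3, 260.1, 205.7]
eef_rot: [3.141, 0.0, -0.001]
wrist_force: [0.5, 0.5, -1.7]
finger_gap: 61.5
```

```bash
python3 -m jog '[[0.3,-0.2,1.5,0,0,0,40],[0.2,0,3,0,0,0,40],[0,0,3,0,0,0,40],[0,0,3,0,0,0,40],[0,0,2,0,0,0,40],[0,0,1.3,0,0,0,40],[0,0,0,0,0,0,40],[0,0,0,0,0,0,40]]'; python3 -m jog '[[0,0,1,0,0,0,40],[0,0,0.8,0,0,0,40],[0,0,0.4,0,0,0,40],[0,0,0.2,0,0,0,40],[0,0,0,0,0,0,40],[0,0,0,0,0,0,40]]'
```

```text
clock: 25.45
eef_pos: [486.5, 262.8, 68.2]
eef_rot: [-3.141, -0.0, -0.0]
wrist_force: [-0.6, 0.5, -1.1]
finger_gap: 61.2
clock: 26.05
eef_pos: [486.2, 262.9, 44.0]
eef_rot: [-3.141, -0.0, -0.0]
wrist_force: [0.1, 0.8, -1.6]
finger_gap: 61.0
```

```bash
python3 -m jog '[[0,0,0.2,0,0,0,40],[0,0,0.05,0,0,0,40],[0,0,0,0,0,0,40],[0,0,0,0,0,0,40],[0,0,0,0,0,0,40]]'; python3 -m jog '[[0,0,0.05,0,0,0,40],[0,0,0,0,0,0,40],[0,0,0,0,0,0,40]]'
```

```text
clock: 26.55
eef_pos: [486.1, 262.8, 41.3]
eef_rot: [-3.142, -0.0, -0.0]
wrist_force: [-0.6, 0.0, -2.4]
finger_gap: 61.2
clock: 26.85
eef_pos: [486.2, 262.9, 40.8]
eef_rot: [-3.141, -0.0, -0.0]
wrist_force: [-0.8, -0.3, -0.6]
finger_gap: 61.0
```

Touching the floor. I release and rise.

```bash
python3 -m jog '[[0,0,0,0,0,0,75],[0,0,0,0,0,0,85],[0,0,0,0,0,0,88],[0,0,0,0,0,0,88],[0,0,-1,0,0,0,88],[0,0,-2.5,0,0,0,88],[0,0,-4,0,0,0,88],[0,0,-4,0,0,0,100]]'; python3 -m jog '[[0,0,-3,0,0,0,100],[0,0,-1.9,0,0,0,100],[0,0,0,0,0,0,100]]';  python3 - <<'E'
from cell import monitor, vision
import cv2,numpy as np
for n in("side","top"):
    c=vision.camera(n); cv2.imwrite(f"pics/{n}5.png",c["color"]); np.savez(n+"5.npz",**c)
E
```

```text
clock: 27.65
eef_pos: [485.8, 262.7, 157.7]
eef_rot: [3.141, 0.0, -0.0]
wrist_force: [0.9, -0.2, -0.1]
finger_gap: 87.9
clock: 27.95
eef_pos: [487.0, 263.2, 208.2]
eef_rot: [-3.139, -0.005, -0.0]
wrist_force: [-0.8, 0.1, -0.1]
finger_gap: 93.7
```

View pics/side5.png

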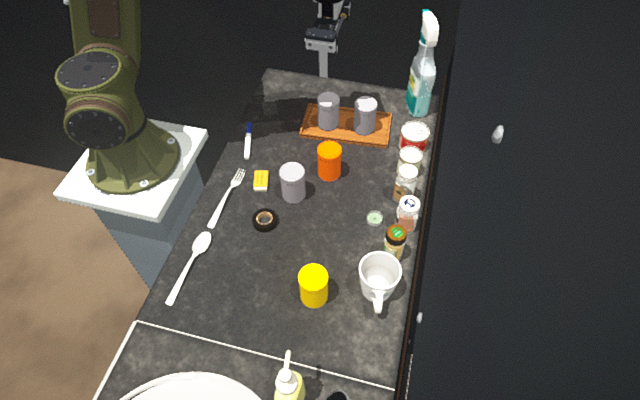

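View pics/top5.png

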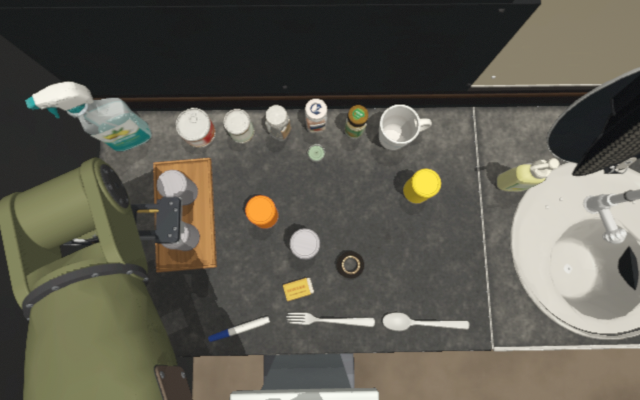

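Both light tins stand in the tray, at (328,112) and (365,116) in the side view. The heavy tin is still at (292,183) side and (305,243) top, and the bystanders haven't moved. I go for the heavy tin at (462,-6.5).

```bash
python3 -m jog '[[-0.1,2,0,0,0,0,100],[-0.3,4,0,0,0,0,100],[-0.4,4.3,0,0,0,0,100],[-0.5,4.3,0,0,0,0,100],[-0.5,4.3,0,0,0,0,100],[-0.4,4,0,0,0,0,100],[-0.2,2.5,0,0,0,0,100],[-0.1,1.5,0,0,0,0,100]]'; python3 -m jog '[[0,0,0,0,0,0,100],[0,0,0,0,0,0,100]]'
```

```text
clock: 28.85
eef_pos: [460.2, -8.0, 203.5]
eef_rot: [-3.142, 0.002, -0.002]
wrist_force: [-0.6, 1.4, 0.3]
finger_gap: 93.5
clock: 29.05
eef_pos: [460.7, -5.9, 203.9]
eef_rot: [-3.141, 0.001, -0.001]
wrist_force: [1.0, 0.3, 0.4]
finger_gap: 94.4
```

```bash
python3 -m jog '[[0.1,0.04,2,0,0,0,100],[0,0,3,0,0,0,100],[0,0,2.5,0,0,0,100],[0,0,1,0,0,0,100],[0,0,0,0,0,0,100],[0,0,0,0,0,0,100]]'; python3 -m jog '[[0,0,2,0,0,0,100],[0,0,2.3,0,0,0,100],[0,0,2,0,0,0,100],[0,0,1.2,0,0,0,100],[0,0,0.6,0,0,0,100],[0,0,0,0,0,0,100],[0,0,0,0,0,0,100]]'
```

```text
clock: 29.65
eef_pos: [462.5, -6.2, 120.6]
eef_rot: [3.142, -0.001, 0.0]
wrist_force: [-0.4, 0.2, 0.3]
finger_gap: 93.6
clock: 30.35
eef_pos: [462.6, -6.6, 39.6]
eef_rot: [3.141, -0.001, -0.0]
wrist_force: [0.2, -0.1, 0.2]
finger_gap: 94.1
```

```bash
python3 -m jog '[[0,0,0.3,0,0,0,70],[0,0,0,0,0,0,60],[0,0,0,0,0,0,50],[0,0,0,0,0,0,40],[0,0,0,0,0,0,40],[0,0,0,0,0,0,40],[0,0,0,0,0,0,40]]' 35; python3 -m jog '[[0,0,-0.5,0,0,0,40],[0,0,-1.5,0,0,0,40],[0,0,-3,0,0,0,40],[0,0,-4,0,0,0,40],[0,0,-4,0,0,0,40],[0,0,-3,0,0,0,40],[0,0,-2,0,0,0,40],[0,0,-1,0,0,0,40]]'; python3 -m jog '[[0,0,0,0,0,0,40],[0,0,0,0,0,0,40],[0,0,0,0,0,0,40],[0,0,0,0,0,0,40],[0,0,0,0,0,0,40],[0,0,0,0,0,0,40],[0,0,0,0,0,0,40],[0,0,0,0,0,0,40]]';python3 -m jog '[[0,0,0,0,0,0,40],[0,0,0,0,0,0,40],[0,0,0,0,0,0,40],[0,0,0,0,0,0,40],[0,0,0,0,0,0,40],[0,0,0,0,0,0,40],[0,0,0,0,0,0,40],[0,0,0,0,0,0,40]]';  python3 - <<'E'
from cell import monitor, vision
import cv2,numpy as np
for n in("side","top"):
    c=vision.camera(n); cv2.imwrite(f"pics/{n}6.png",c["color"]); np.savez(n+"6.npz",**c)
s=monitor.read_state(); print(s["clock"],s["qd"].round(3),s["wrist_force"])
E
```

```text
clock: 31.05
eef_pos: [462.1, -6.6, 35.9]
eef_rot: [3.141, -0.0, -0.0]
wrist_force: [-0.2, -1.9, 1.9]
finger_gap: 61.3
clock: 31.85
eef_pos: [462.1, -6.5, 227.3]
eef_rot: [3.142, -0.002, -0.0]
wrist_force: [0.6, -0.3, -4.9]
finger_gap: 61.1
clock: 32.65
eef_pos: [462.0, -6.6, 225.7]
eef_rot: [-3.142, 0.0, -0.0]
wrist_force: [-0.4, -0.5, -4.8]
finger_gap: 60.9
clock: 33.45
eef_pos: [462.0, -6.6, 225.7]
eef_rot: [-3.142, -0.0, -0.0]
wrist_force: [-0.0, 0.8, -4.5]
finger_gap: 60.7
33.55 [ 0.002  0.001 -0.    -0.001  0.    -0.002] [-0.20261218  0.50633755 -5.47593218]
```

View pics/side6.png

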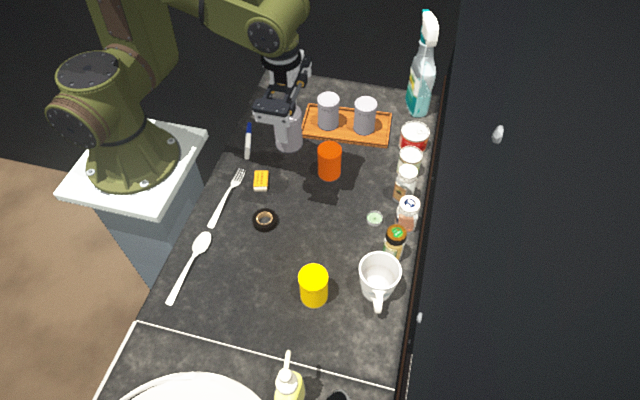

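View pics/top6.png

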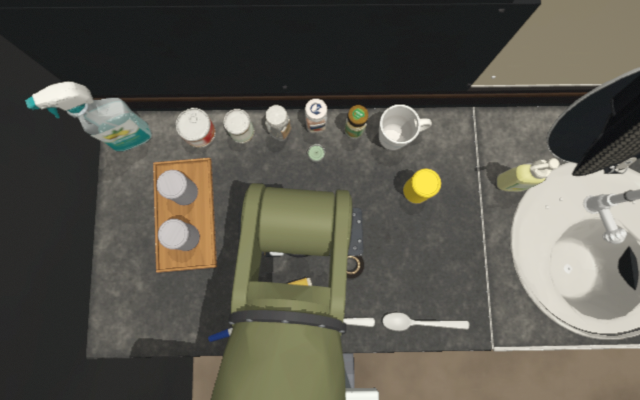

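The heavy tin hangs upright in the gripper, at about (288,130) in the side view, with its underside around 190 mm up. Both light tins are upright in the tray. One last numeric check before handing in.

Run:
```python
import cv2, numpy as np
from h import *
s=dict(np.load("side6.npz")); t=dict(np.load("top6.npz"))
def lid(c,p,th):
    h=cv2.cvtColor(c["color"],cv2.COLOR_BGR2HSV)
    m=((h[...,2]>th)&(h[...,1]<60)).astype(np.uint8)
    k,l,st,cc=cv2.connectedComponentsWithStats(m); i=l[p[1],p[0]]
    cn=cv2.findContours((l==i).astype(np.uint8),cv2.RETR_EXTERNAL,cv2.CHAIN_APPROX_NONE)[0][0]
    return cv2.fitEllipse(cv2.convexHull(cn))[0],st[i]
u=np.array([.997,.078]);v=np.array([-.078,.997]);C=np.array([538.6,266.5])
for ps,pt in (((328,101),(174,233)),((365,105),(171,184))):
    a,sa=lid(s,ps,170);b,sb=lid(t,pt,195)
    P,e=tri(s,a,t,b); d=P[:2]-C; print(sa,sb,P.round(1),round(e,1),"tray",(d@u).round(1),(d@v).round(1))
```

```text
[317  91  23  16 290] [159 221  27  26 484] [485.7 264.3  98.8] 1.8 tray -52.9 1.9
[354  96  24  16 303] [158 171  27  25 489] [590.1 268.6 101. ] 3.0 tray 51.5 -1.9
```

The lids are at z≈100, as expected with the 5 mm tray floor, and both tins are well inside the tray limits. Handing in.

```bash
python3 -c "
from cell import order; print(order.sign_off())"
```

```text
the job is handed in; nothing more can be done
None
```

I stood the two light tins in the tray and let go of them, then picked up the heavy one and handed in at about 33.6 s. The hand-in reports no verdict.

- **Weighing:** On the wrist, the three tins read about 2.2 N, 5 N and 2.5 N. I put the 5 N one back where it was until both light ones were in the tray.
- **Light tins:** In the last two-view check they were at about (-53, 2) and (52, -2) mm in the tray frame. Their lids were 99 and 101 mm up, which fits tins standing on the 5 mm floor, and the pictures show them upright. The rays from the two views missed each other by 1.8 and 3.0 mm.
- **Heavy tin:** It is held at about 35 N with its underside about 190 mm above the worktop, worked out from the tool height at the grasp. It reads about 5 N, the arm is still, and it looks upright in the side picture.
- **Bystanders:** The mug, tape, matchbox and tea light look unmoved in the pictures; I did not measure them again. The arm partly hides the matchbox and tape in the last top view.
- **Disagreements:** Some fast moves ended up to 14 mm short or a few mm off and were corrected before grasping or placing. Setting the heavy tin back down briefly gave about 11 N at the wrist, far below the 120 N limit. No check failed.

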